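Bolt down the lid of a culture transport chest

ROBOT

A 6-joint arm with a two-finger parallel gripper is mounted at the origin on a cart in front of the work surface, level with it; the furniture and walls round the work are solid. World frame = base frame: x ahead of the robot, y to its left, z up, the work surface at z = 0. Lengths are in m, angles in rad, forces in N, time in s.
With the tool pointing down it reaches from about 0.25 to 0.725 m from the base axis. Payload 4 kg.
Tool frame: the origin (TCP) lies between the finger pads; the fingertips stand 8 mm ahead of it and the grasp point (between the pads) lies 11 mm behind it; z points along the fingers, y is the direction in which the jaws open and shut (so a half turn about z gives the same grasp; the last joint's range is limited). The gripper opens to 85 mm and grips with 20 to 120 N. Pads are 22 mm wide; open, the fingers measure 114 mm over their backs; the gripper's body (76 mm by 85 mm) begins 54 mm behind the grasp point. The pads swing forward as they close: fully open they stand 13 mm farther back than shut.
Start: joints at [-1.173, 0.241, 0.005, 1.335, 0, 1.571], TCP at [0.194, -0.461, 0.239] pointing down, gripper open.
Joint ranges: [-2.72, 2.72], [-1.05, 1.87], [-1.09, 1.28], [-1.99, 2.15], [-1.42, 1.44], [-3.14, 3.14]. Speed limits (rad/s): [2.79, 2.79, 3.14, 3.14, 3.14, 3.14].

INTERFACE

Orientations are given as a unit quaternion [x, y, z, w].
In Python, from workcell import * gives the robot as it stands.
- The arm moves only by the tool send_rows, never from a script. Its argument "increments" is a list that holds one entry, the list of rows, each a list of 6 numbers: the shift along the tool's x, y, z in units of 50 mm (1.0 is 50 mm), then the turn, a rotation vector about the tool's x, y, z in units of 10 degrees (1.0 is 10 degrees). In form: [[[x, y, z, ax, ay, az], ...]]. A call has 1 to 8 rows; each row shifts and turns the commanded pose from where the row before left it, along the tool's axes as they then stand; what a row does not reach is not made up. A row lasts 1/8 s, in which the tool goes at most 62.5 mm and 10.7 degrees, less where a joint would pass 70% of its speed; a pose out of reach is approached as far as the arm can. A call with a number of a shift or a turn outside -1 to 1 is refused whole. A call with a gripper value outside its range is refused whole. "grip" is the closure, from 0 (fully open) to 1 (shut), set as the call begins (left out, the last holds). The fingers move at their own pace and stop on an object; the grip force is fixed at half the most. Time passes only in rows, so rows that do not move let the fingers close. It gives the time, the measured TCP pose, the force and the opening at its end, in the units of the state.
- get_obs(): the state, without advancing time (a new reading comes with each control period).
- camera(name): name is "scene" or "top" or "wrist"; returns a dict with "color" (420x560x3 uint8, red, green, blue), "z_map" (420x560 float32, m along the optical axis (not along the pixel's ray), 0 where there is no reading), "intrinsics" (3x3 intrinsics, pixels), "dist" ([k1, k2, p1, p2, k3] as OpenCV has them; the pictures are not rectified), "pose" (4x4, takes a point from camera to world coordinates); the wrist camera has in their place "mount" (4x4, takes a point from camera to tool coordinates, whose origin is the TCP and whose axes are the flange's). Camera axes: x right, y down, z forward; pixel columns grow to the right and rows downward; lengths in m; the calibration is good to about 2 mm. A picture is of the moment at which its call begins: read the wrist's pose just before it.
- job_done(): hands the job in, once; it reports no verdict.
The state is a dict: "clock": time; "joint_pos": joint angles; "joint_vel": joint speeds; "tau": joint torques, N m; "eef_pos": TCP position; "tool_rot": TCP orientation; "ft_force": force on the tool from outside, world axes, zero at the start; "ft_torque": the same for the moment, N m; "grip_width": finger opening in m.
Only numpy, scipy, OpenCV 4.12 (cv2) and the standard library are available. Lean on these libraries where they do the work, as an engineer would, in place of code of your own. Each camera call takes 0.05 s, during which the arm holds its last target.

TASK

The aluminium transport chest is packed for its trip to the incubator room: press its lid shut against the springy gasket, slide the barrel bolt fully across into the keeper, and turn the bolt's handle down into the keeper's notch so that it cannot work loose. Feel for the end of its run: never ram or force the bolt against the keeper. Leave the timer, forceps and sample pots beside the chest where they are.

Things in the scene. Friction and masses are not known exactly. Their poses are not given: they have to be found in the camera images.
- chest: Fixed aluminium transport chest, 202 (x) by 313 (y) mm, top at 112 mm; origin: centre of its underside. Its x points away from the robot (front wall at x = -101 mm), y left, z up; 'chest' below means this frame. Left part (y -44 to 156 mm) under the hinged lid, right part (y below -46 mm) under a fixed deck of the same height.
- lid (a joint): Lid angle (rad), 0 = fully shut (hard stop), growing as the front edge rises. A plate 201 mm deep, 8 mm thick, on a stiff hinge: it stays ajar where it is left. Pressing it fully shut against the gasket takes about 17 N straight down on the bolt's handle. Once the bolt is in the keeper the lid stays down by itself, risen 1 or 2 mm.
- lid_hinge (a point): Point on the lid's hinge axis, which runs parallel to chest y at chest x = 98, z = 108 mm.
- gasket: Black soft rubber gasket under the lid's front edge; origin on the hinge axis. The lid first touches it at about 0.041 rad (7 mm at the front edge) and it pushes back harder and harder. Let go, the lid springs up to about 0.03 rad, where the bolt is some 5 mm too high to enter the keeper: keep pressing down while sliding the bolt in.
- bolt (a joint): Travel of the bolt (m) along chest -y (to the robot's right, from lid to deck), 0 = drawn back. It slides with 1 to 2 N. Its nose enters the keeper's tunnel about 28 mm of travel before the notch; its run ends, hard, where the handle's stem meets the mouth of the tunnel: somewhere at 41 to 80 mm, the handle then over the notch and free to be turned down.
- bolt_axis (a point): Point on the bolt's axis at the foot of the handle. The bolt is a round steel bar 10 mm thick along chest y, in two staples on the lid near its front edge; lid shut, its axis is at chest x = -78, z = 125 mm, and this point at chest y = -19 mm minus the travel.
- bolt_turn (a joint): Turn of the bolt about its own axis (rad): 0 = handle square to the lid (upright when shut), growing as it swings down towards the robot (chest -x), 1.57 = level. Turns easily, stays where left. Beside the notch the handle lands on the cheek's edge at about 1.1 (5 N on the knob is plenty there, 10 N overloads the keeper); in the notch it goes down to the stop at 1.62.
- handle_grip (a point): Centre of the black ball knob (20 mm) at the end of the bolt's handle, 46 mm from the bolt's axis, on a 9 mm steel stem. z points outward along the handle, y along the bolt (nose at -y). Pinched along chest y, the ball pivots between the fingers as the lid closes and as the handle turns; pushed down from above, it swings down too.
- bolt_nose (a point): Round tip of the bolt, on its axis, 34 mm beyond the handle in the direction of travel.
- keeper: Slotted steel base plate of the keeper, fixed on the deck, 81 mm long, 3 mm thick; origin at its underside at chest x = -78, y = -78, z = 112 mm. The keeper's head is clamped on it through a long slot and was set by hand up to 19 mm to either side of the origin along y; how far is not reported: find it by sight or by feel.
- keeper_mid (a point): On the bolt's axis over the keeper base's origin: where the notch would be with the head set to the middle. Head: a tunnel (13 mm wide and high, mouth 6 mm beyond the notch's middle, 22 mm long, roof 24 mm above the deck) and, 23.5 to 27.5 mm in front of the axis, an upright cheek from 32 mm before to 28 mm beyond the notch, its top 8 mm above the axis.
- keeper_front (a point): On the keeper base's front edge, 20 mm in front of its origin. The notch is cut from above into the cheek in front: 15 mm wide, down to 9 mm below the bolt's axis. At the end of the bolt's run the stem is 1.5 mm past its middle; short of that the handle lands on the cheek or, before its nose is in the tunnel, falls beside the cheek.
- bench_timer: Bystander: white clockwork timer with a red knob, 62 x 62 x 38 mm, left of the chest; origin at its underside.
- forceps: Bystander: steel forceps, 145 mm long, lying left of the chest; origin at the underside of the middle.
- sample_pot_a: Bystander: white sample pot with lid, 37 mm wide, 42 mm high, right of the chest; origin at its underside.
- sample_pot_b: Bystander: smaller white sample pot with lid, 34 mm wide, 36 mm high, right of the chest; origin at its underside.

How it is judged:
On the way, in this order (a step that is already met when the one before it is completed fails the run):
1. the lid is pressed fully shut (within 2 mm at its front edge) with the bolt still drawn back (value of joint lid below 0.012 rad and value of joint bolt below 0.025 m), for 0.1 s.
2. the bolt is slid across (more than 36 mm) with the lid down, its handle not yet turned down (value of joint lid below 0.018 rad and value of joint bolt above 0.036 m and value of joint bolt_turn below 1.2 rad), for 0.1 s.
At the end, for the whole second after the job is handed in: The lid is down within 3 mm at its front edge (0.018 rad), held by the bolt; the bolt is across by more than 36 mm, into the keeper; its handle lies in the keeper's notch, turned down more than 1.4 rad (80 degrees); all at rest (value of joint lid below 0.018 rad and value of joint bolt above 0.036 m and value of joint bolt_turn above 1.4 rad and velocity of joint bolt below 0.01 m/s and velocity of joint bolt_turn below 0.2 rad/s and velocity of joint lid below 0.05 rad/s); the robot touches nothing.
It fails at once if the bolt is rammed or forced against the keeper (more than 30 N) (contact force between bolt and keeper above 30 N).
It fails at once if the bench timer is moved more than 20 mm (distance of bench_timer from where it was at the start of the episode above 0.02 m).
It fails at once if the forceps is moved more than 20 mm (distance of forceps from where it was at the start of the episode above 0.02 m).
It fails at once if the wider sample pot is moved more than 20 mm (distance of sample_pot_a from where it was at the start of the episode above 0.02 m).
It fails at once if the smaller sample pot is moved more than 20 mm (distance of sample_pot_b from where it was at the start of the episode above 0.02 m).
It also fails if it takes over 54 s, if anything falls off the work surface, if the arm or the gripper's body presses on something with over 40 N, if the wrist force passes 120 N, or if a joint passes its speed limit or range.

## Working session

There is one attempt and no reset: what is moved stays moved. The work goes in short steps, Python scripts to look and compute and a tool call to move; the robot and the scene stay as the last step left them, time stands still between calls to the robot, and variables do not carry over. Pictures are saved under pics/ and viewed, and the job is handed in when it is done.

Besides the shell and the picture viewer there is one more tool, called after "Emit:" by a JSON object that holds its "name" and its "arguments", one argument or row to a line. send_rows: Moves the arm, as the interface text tells. Its arguments: {"type":"object","properties":{"increments":{"type":"array"},"grip":{"type":"number"}},"required":["increments"]}

```bash
mkdir -p pics; ls
python3 - <<'E'
from workcell import *
import cv2,numpy as np
o=get_obs();print({k:np.round(v,4) for k,v in o.items()})
for n in ("scene","top"):
    c=camera(n);cv2.imwrite(f"pics/{n}0.png",c["color"][:,:,::-1]);print(n,c["intrinsics"],c["dist"],c["pose"])
    np.savez(f"{n}0.npz",**c)
E
```

```text
pics
{'clock': np.float64(0.0), 'joint_pos': array([-1.173 ,  0.2414,  0.0038,  1.3352,  0.    ,  1.5708]), 'joint_vel': array([ 0.0001, -0.0002,  0.0014,  0.0004, -0.0003, -0.0021]), 'tau': array([ 1.60000e-03, -3.72320e+01,  2.52408e+01,  1.69000e-02,
       -0.00000e+00,  0.00000e+00]), 'eef_pos': array([ 0.1935, -0.4604,  0.2384]), 'tool_rot': array([ 9.803e-01,  1.976e-01, -2.000e-04, -1.000e-03]), 'ft_force': array([ 0.3548, -0.3632,  0.3275]), 'ft_torque': array([-0.0099,  0.0347, -0.0304]), 'grip_width': np.float64(0.0855)}
scene [[389.13812447   0.         281.94818878]
 [  0.         389.13812447 206.24094591]
 [  0.           0.           1.        ]] [-0.02717269  0.          0.          0.          0.        ] [[ 0.48783733 -0.49688082  0.71772152 -0.005634  ]
 [-0.87265812 -0.29828252  0.38664627 -0.32959811]
 [ 0.02196667 -0.814946   -0.57912044  0.61640899]
 [ 0.          0.          0.          1.        ]]
top [[538.97785702   0.         273.37078425]
 [  0.         538.97785702 208.14874856]
 [  0.           0.           1.        ]] [-0.03445163  0.          0.          0.          0.        ] [[ 2.37877824e-02 -9.92490448e-01  1.19986882e-01  4.52461025e-01]
 [-9.99715982e-01 -2.34419426e-02  4.29315306e-03  2.24722668e-02]
 [-1.44818779e-03 -1.20054929e-01 -9.92766194e-01  1.54941036e+00]
 [ 0.00000000e+00  0.00000000e+00  0.00000000e+00  1.00000000e+00]]
```

View pics/scene0.png

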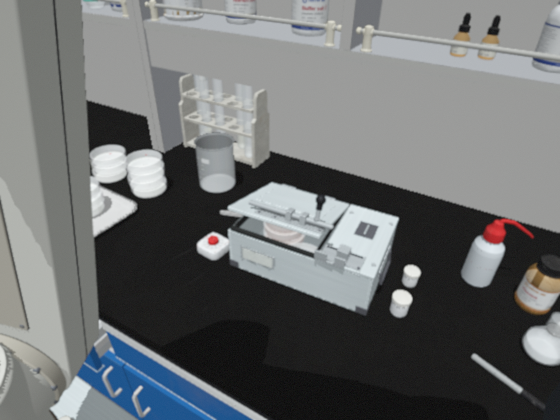

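View pics/top0.png

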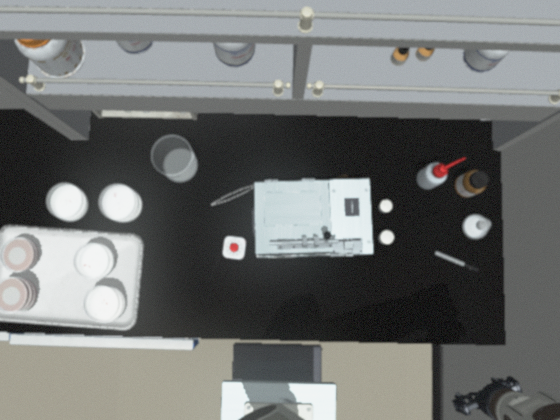

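The scene view shows the chest centred near (315,240), its lid ajar and the black knob at (320,200). The top view shows the chest from about (254,180) to (373,258), with the timer at (234,247), the pots at (386,206) and (387,237), and the forceps at (232,195). Next I'll enlarge both.

```bash
cat > h.py <<'E'
import numpy as np,cv2
def world(c,u,v,z=None):
    K,d,P=c["intrinsics"],c["dist"],c["pose"]
    p=cv2.undistortPoints(np.array([[[u,v]]],float),K,d)[0,0]
    r=P[:3,:3]@np.array([p[0],p[1],1]);t=P[:3,3]
    if z is None:
        return t+r*c["z_map"][int(round(v)),int(round(u))]
    return t+r*(z-t[2])/r[2]
def proj(c,p):
    P=np.linalg.inv(c["pose"]);q=P[:3,:3]@np.asarray(p,float)+P[:3,3]
    return cv2.projectPoints(q[None],np.zeros(3),np.zeros(3),c["intrinsics"],c["dist"])[0][0,0]
E
python3 - <<'E'
from h import *
a=np.load("top0.npz");c=a["color"][:,:,::-1]
cv2.imwrite("pics/topc.png",cv2.resize(c[170:270,240:400],None,fx=5,fy=5,interpolation=cv2.INTER_CUBIC))
a=np.load("scene0.npz");c=a["color"][:,:,::-1]
cv2.imwrite("pics/scenec.png",cv2.resize(c[175:310,215:415],None,fx=4,fy=4,interpolation=cv2.INTER_CUBIC))
E
```

```text
(no output)
```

View pics/topc.png

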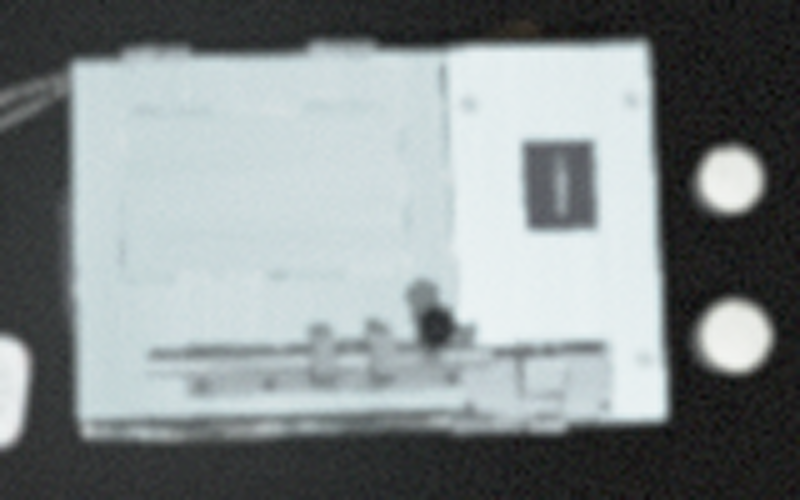

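View pics/scenec.png

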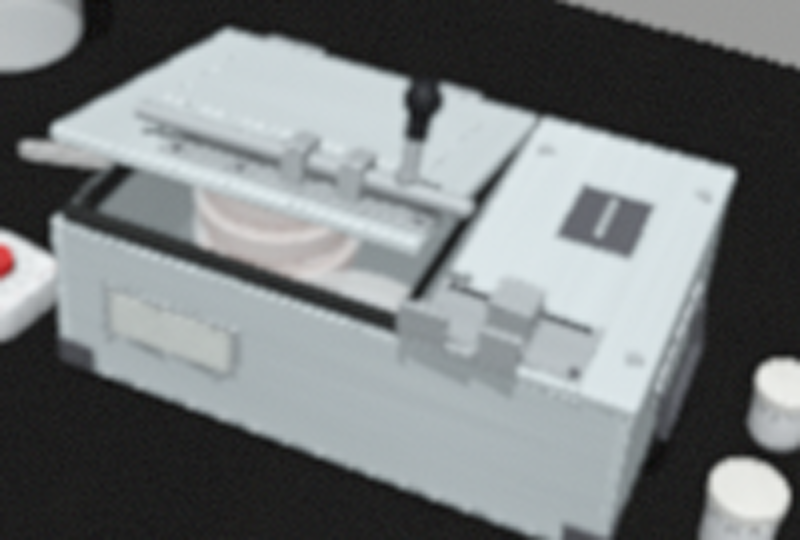

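Run:
```python
from h import *
a=dict(np.load("top0.npz"));s=dict(np.load("scene0.npz"))
T=lambda u,v:(240+(u+.5)/5-.5,170+(v+.5)/5-.5)
S=lambda u,v:(215+(u+.5)/4-.5,175+(v+.5)/4-.5)
for n,p in dict(rr=(652,40),rf=(668,422),ml=(447,47),rl=(72,61)).items(): print("top",n,world(a,*T(*p),.112).round(4),world(a,*T(*p)).round(4))
for n,p in dict(rr=(737,175),rf=(628,410)).items(): print("scene",n,world(s,*S(*p),.112).round(4),world(s,*S(*p)).round(4))
for n,p in dict(lf=(60,215)).items(): print("scene lf",n,world(s,*S(*p),.112).round(4))
print("knob top",world(a,*T(435,325)).round(4),"scene",world(s,*S(423,98)).round(4))
```

```text
top rr [ 0.7157 -0.2309  0.112 ] [ 0.7358 -0.2503  0.0019]
top rf [ 0.5095 -0.2399  0.112 ] [ 0.5141 -0.2607 -0.0017]
top ml [ 0.7091 -0.1199  0.112 ] [ 0.7279 -0.1302  0.007 ]
top rl [0.6967 0.0827 0.112 ] [0.7154 0.0874 0.0019]
scene rr [ 0.7106 -0.2331  0.112 ] [ 8.703e-01 -2.115e-01 -4.000e-04]
scene rf [ 0.5105 -0.2385  0.112 ] [ 0.5097 -0.2386  0.1128]
scene lf lf [0.495  0.0613 0.112 ]
knob top [ 0.5502 -0.1045  0.2237] scene [ 0.5442 -0.1126  0.2176]
```

```bash
cat >> h.py <<'E'
from scipy.spatial.transform import Rotation as Rn
def delta(o,p,yaw=None):
    "tool-axes shift (units 50mm) from now to world p"
    R=Rn.from_quat(o["tool_rot"]); return (R.inv().apply(np.asarray(p)-o["eef_pos"])/.05)
E
python3 - <<'E'
from workcell import *
from h import *
c=camera("wrist");print(c["mount"].round(4),c["intrinsics"].round(1),c["dist"])
o=get_obs();R=Rn.from_quat(o["tool_rot"]);print(R.as_matrix().round(3))
E
```

```text
[[ 8.000e-04 -9.511e-01 -3.088e-01  7.840e-02]
 [ 1.000e+00  9.000e-04  0.000e+00 -4.000e-04]
 [ 2.000e-04 -3.088e-01  9.511e-01 -1.333e-01]
 [ 0.000e+00  0.000e+00  0.000e+00  1.000e+00]] [[296.1   0.  274.5]
 [  0.  296.1 212.5]
 [  0.    0.    1. ]] [0.00919761 0.         0.         0.         0.        ]
[[ 0.922  0.387 -0.001]
 [ 0.387 -0.922  0.002]
 [ 0.    -0.002 -1.   ]]
```

Emit:
{"name": "send_rows", "arguments": {
  "increments": [
    [[0,0,-0.5,0,0,0.5],[0,0,-0.5,0,0,0.5],[0,0,-0.5,0,0,0.5],[0,0,-0.5,0,0,0.5]]
  ]
}}

```text
clock: 0.65
eef_pos: [0.1936, -0.4607, 0.3398]
tool_rot: [1.0, 0.023, -0.0, -0.0]
ft_force: [-0.3, -0.8, -0.4]
grip_width: 0.0855
```

Emit:
{"name": "send_rows", "arguments": {
  "increments": [
    [[0.8,-0.79,0,0,0,0],[0.8,-0.79,0,0,0,0],[0.8,-0.79,0,0,0,0],[0.8,-0.79,0,0,0,0],[0.8,-0.79,0,0,0,0],[0.8,-0.79,0,0,0,0],[0.8,-0.79,0,0,0,0],[0.8,-0.79,0,0,0,0]]
  ]
}}

```text
clock: 1.65
eef_pos: [0.4989, -0.1282, 0.3391]
tool_rot: [1.0, 0.024, -0.0, 0.0]
ft_force: [0.8, -0.6, 0.5]
grip_width: 0.0854
```

Run:
```python
from workcell import *
from h import *
import time
o=get_obs();c=camera("wrist")
T=np.eye(4);T[:3,:3]=Rn.from_quat(o["tool_rot"]).as_matrix();T[:3,3]=o["eef_pos"]
c["pose"]=T@c["mount"];np.savez("w1.npz",**c);print(o["eef_pos"],o["tool_rot"],o["joint_vel"].max())
cv2.imwrite("pics/w1.png",c["color"][:,:,::-1])
```

```text
[ 0.49885002 -0.12820483  0.33906187] [ 9.99702484e-01  2.43908315e-02 -1.63574218e-04  6.44981155e-05] 0.8023981458946483
```

View pics/w1.png

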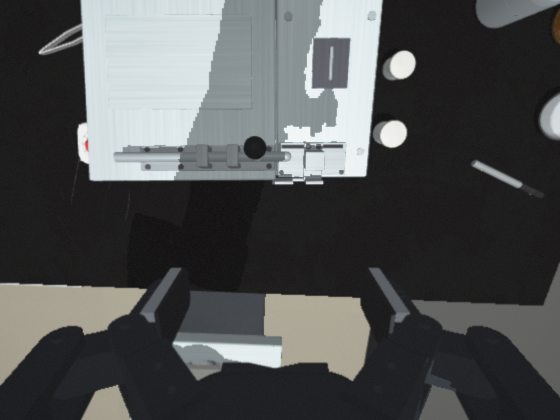

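The wrist picture shows the knob at (255,147), the bolt along row 157 and the keeper at (283–346, 145–182), but the arm was still moving when it was taken. I'll settle it and look again.

Emit:
{"name": "send_rows", "arguments": {
  "increments": [
    [[0,0,0,0,0,0],[0,0,0,0,0,0]]
  ]
}}

```text
clock: 1.95
eef_pos: [0.4973, -0.1303, 0.3391]
tool_rot: [1.0, 0.024, -0.0, 0.0]
ft_force: [-0.3, -0.8, 0.1]
grip_width: 0.0854
```

```bash
cat > snap.py <<'E'
from workcell import *
from h import *
import sys
n=sys.argv[1]
o=get_obs();c=camera("wrist")
T=np.eye(4);T[:3,:3]=Rn.from_quat(o["tool_rot"]).as_matrix();T[:3,3]=o["eef_pos"]
c["pose"]=T@c["mount"];np.savez(n+".npz",**c);print(o["eef_pos"],o["tool_rot"],abs(o["joint_vel"]).max())
cv2.imwrite(f"pics/{n}.png",c["color"][:,:,::-1])
u0,v0,u1,v1=map(int,sys.argv[2:6]);f=int(sys.argv[6])
cv2.imwrite(f"pics/{n}c.png",cv2.resize(c["color"][v0:v1,u0:u1,::-1],None,fx=f,fy=f,interpolation=cv2.INTER_CUBIC))
E
python3 snap.py w2 230 120 390 200 5
```

```text
[ 0.49729742 -0.13028691  0.33911057] [ 9.99711655e-01  2.40080412e-02 -4.64338006e-04  6.70373667e-05] 0.020445566791735658
```

View pics/w2c.png

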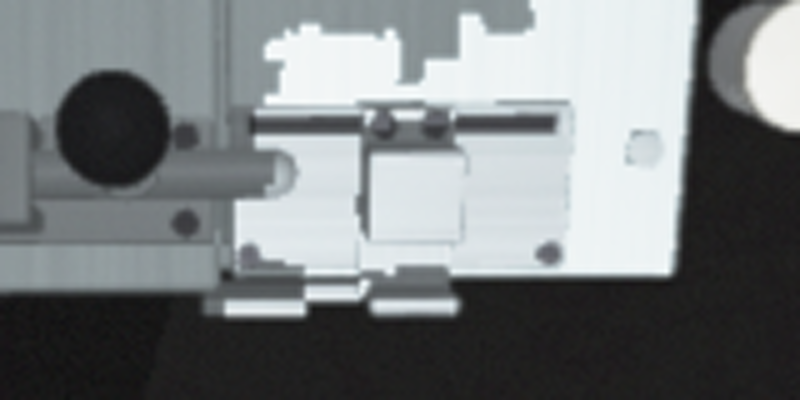

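View pics/w2.png

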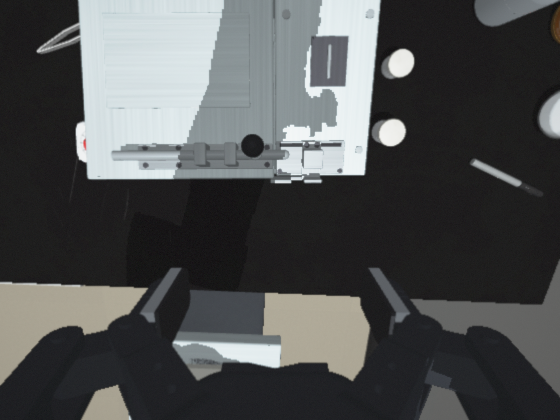

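Run:
```python
from h import *
a=dict(np.load("w2.npz"))
W=lambda u,v:(230+(u+.5)/5-.5,120+(v+.5)/5-.5)
def p(n,u,v,z): print(n,world(a,*W(u,v),z).round(4),world(a,*W(u,v)).round(4))
p("base rr",570,103,.115);p("base r",570,260,.115);p("base l",234,260,.115)
p("notch l",306,307,.133);p("notch r",370,307,.133);p("cheek r",460,307,.133);p("cheek l",205,305,.133)
p("roof l",368,195,.136);p("roof r",463,195,.136);
p("deck rf",672,274,.112);p("deck r",694,20,.112)
p("nose",295,172,None);p("bolt",180,172,None);p("knob",112,128,None)
w=lambda n,u,v,z: print(n,world(a,u,v,z).round(4))
w("deck rf",365,174.5,.112);w("deck r",379.5,5,.112)
# lid plane
R=[world(a,u,v) for u in range(95,270,4) for v in range(4,140,4)]
R=np.array(R);R=R[(R[:,2]>.11)&(R[:,2]<.17)]
A=np.c_[R[:,:2],np.ones(len(R))];s=np.linalg.lstsq(A,R[:,2],rcond=None)[0];print("lid plane",s,len(R),np.std(A@s-R[:,2]))
```

```text
base rr [ 0.5525 -0.2087  0.115 ] [ 0.5522 -0.2097  0.1106]
base r [ 0.5156 -0.2132  0.115 ] [ 0.5147 -0.2145  0.1097]
base l [ 0.5116 -0.1317  0.115 ] [ 0.5112 -0.1318  0.1123]
notch l [ 0.5047 -0.1488  0.133 ] [ 0.4764 -0.1577 -0.0022]
notch r [ 0.5054 -0.1637  0.133 ] [ 0.5049 -0.1639  0.1306]
cheek r [ 0.5064 -0.1846  0.133 ] [ 0.479  -0.2076 -0.0013]
cheek l [ 0.504  -0.1253  0.133 ] [ 0.5035 -0.1253  0.1305]
roof l [ 0.5316 -0.1609  0.136 ] [ 0.5312 -0.1612  0.1327]
roof r [ 0.5326 -0.1822  0.136 ] [ 0.5323 -0.1827  0.1333]
deck rf [ 0.5129 -0.2393  0.112 ] [ 0.4934 -0.2744 -0.    ]
deck r [ 0.5724 -0.2359  0.112 ] [ 0.5724 -0.2368  0.109 ]
nose [ 0.5332 -0.1453  0.1128] [ 0.5332 -0.1453  0.1128]
bolt [ 0.5389 -0.1192  0.171 ] [ 0.5389 -0.1192  0.171 ]
knob [ 0.5516 -0.1088  0.2206] [ 0.5516 -0.1088  0.2206]
deck rf [ 0.5128 -0.2406  0.112 ]
deck r [ 0.6898 -0.2298  0.112 ]
lid plane [-0.25037956 -0.0127041   0.28682   ] 1484 0.0009703106319843157
```

The enlarged wrist view, in crop pixels:

| Feature | Crop position |
|---|---|
| Knob | (112,128) |
| Nose tip | (295,172) |
| Notch gap | 306–370, row 307 |
| Tunnel roof | 368–463 |

From this the lid is at about 0.245 rad and the chest yaw is about 0.05. The knob is at about (0.551, -0.109, 0.212), and the notch middle is about 45 mm of travel away. The knob height agrees with the geometry, which gives 0.212.

Emit:
{"name": "send_rows", "arguments": {
  "increments": [
    [[0.55,-0.19,0,0,0,0],[0.54,-0.19,0,0,0,0],[0,0,0.5,0,0,0],[0,0,0.5,0,0,0],[0,0,0.3,0,0,0],[0,0,0,0,0,0]]
  ]
}}

```text
clock: 2.75
eef_pos: [0.5499, -0.1094, 0.2733]
tool_rot: [1.0, 0.023, -0.001, -0.0]
ft_force: [-0.5, -0.2, 0.5]
grip_width: 0.0854
```

```bash
python3 snap.py w3 200 200 360 320 5
```

```text
[ 0.54994788 -0.10937576  0.27333297] [ 9.99731159e-01  2.31447653e-02 -1.36643310e-03 -2.47958837e-04] 0.04845452385620502
```

View pics/w3.png

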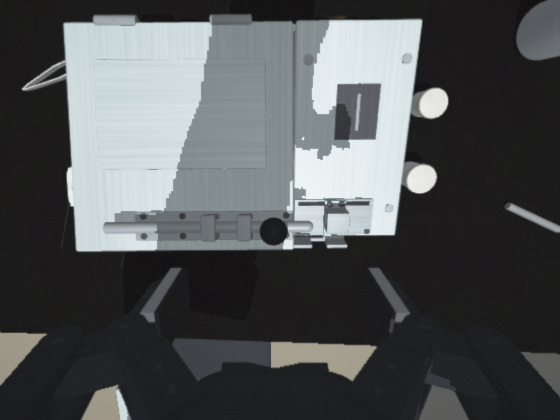

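The knob is at (273,231), between the finger tips at columns 182 and 370. The view is good, so I'll check its position.

Run:
```python
from h import *
a=dict(np.load("w3.npz"))
k=world(a,273,231,.212);print(k,world(a,273,231))
for n,u,v,z in (("rf",396,234.5,.112),("rr",420.5,20,.112),("gapf",294.5,235,.112),("notchl",312.5,241,.133),("notchr",325.5,241,.133)):print(n,world(a,u,v,z).round(4))
```

```text
[ 0.55108568 -0.10811221  0.212     ] [ 0.55418585 -0.10801554  0.21978718]
rf [ 0.5135 -0.241   0.112 ]
rr [ 0.7117 -0.2269  0.112 ]
gapf [ 0.5078 -0.1326  0.112 ]
notchl [ 0.5108 -0.1492  0.133 ]
notchr [ 0.5114 -0.1622  0.133 ]
```

Emit:
{"name": "send_rows", "arguments": {
  "increments": [
    [[0.02,-0.02,0.4,0,0,0],[0,0,0.4,0,0,0],[0,0,0.3,0,0,0],[0,0,0.2,0,0,0],[0,0,0,0,0,0]]
  ]
}}

```text
clock: 3.42
eef_pos: [0.5521, -0.1072, 0.2089]
tool_rot: [1.0, 0.024, -0.0, -0.0]
ft_force: [-0.3, 0.9, -0.2]
grip_width: 0.0849
```

Emit:
{"name": "send_rows", "arguments": {
  "increments": [
    [[0,0,0,0,0,0],[0,0,0,0,0,0],[0,0,0,0,0,0],[0,0,0,0,0,0],[0,0,0,0,0,0],[0,0,0,0,0,0],[0,0,0,0,0,0]]
  ],
  "grip": 1
}}

```text
clock: 4.3
eef_pos: [0.5524, -0.1071, 0.2094]
tool_rot: [1.0, 0.024, 0.0, 0.0]
ft_force: [-0.6, -0.7, 1.0]
grip_width: 0.0164
```

```bash
python3 snap.py w4 200 200 360 320 5
```

```text
[ 0.55238107 -0.10711772  0.20936495] [9.99703524e-01 2.43486859e-02 2.73616849e-05 7.04341300e-05] 0.001964374837076867
```

View pics/w4.png

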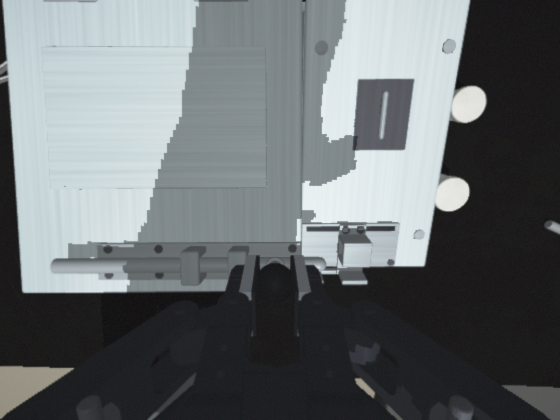

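View pics/w4c.png

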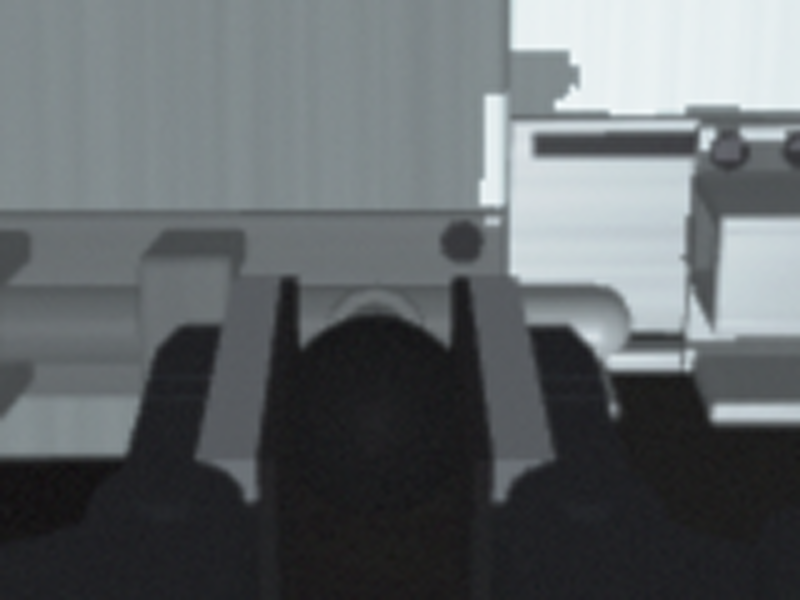

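Run:
```python
from workcell import *
from h import *
s=camera("scene");c=s["color"][:,:,::-1];np.savez("s4.npz",**s)
cv2.imwrite("pics/s4.png",cv2.resize(c[140:280,220:400],None,fx=4,fy=4,interpolation=cv2.INTER_CUBIC))
```

```text
(no output)
```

View pics/s4.png

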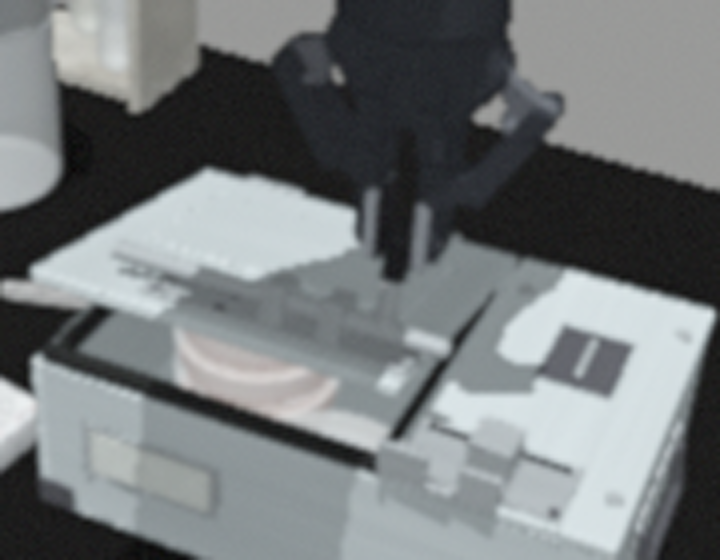

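The knob is held low in the pads, at an opening of 16.4 mm against a 20 mm ball. I'll regrasp 5 mm lower and compare.

Emit:
{"name": "send_rows", "arguments": {
  "increments": [
    [[0,0,0,0,0,0],[0,0,0,0,0,0],[0,0,0.1,0,0,0],[0,0,0,0,0,0]]
  ],
  "grip": 0.55
}}

```text
clock: 4.9
eef_pos: [0.552, -0.1069, 0.2036]
tool_rot: [1.0, 0.024, -0.001, -0.0]
ft_force: [-0.5, -0.1, 0.2]
grip_width: 0.0386
```

Emit:
{"name": "send_rows", "arguments": {
  "increments": [
    [[0,0,0,0,0,0],[0,0,0,0,0,0],[0,0,0,0,0,0],[0,0,0,0,0,0]]
  ],
  "grip": 1
}}

```text
clock: 5.4
eef_pos: [0.5523, -0.1071, 0.2043]
tool_rot: [1.0, 0.024, -0.0, 0.0]
ft_force: [0.2, 0.1, -0.3]
grip_width: 0.0165
```

```bash
python3 snap.py w5 200 200 360 320 5
```

```text
[ 0.55233986 -0.10711488  0.20427685] [ 9.99704278e-01  2.43177705e-02 -5.74550789e-05  3.18732306e-06] 0.001543645526095123
```

View pics/w5c.png

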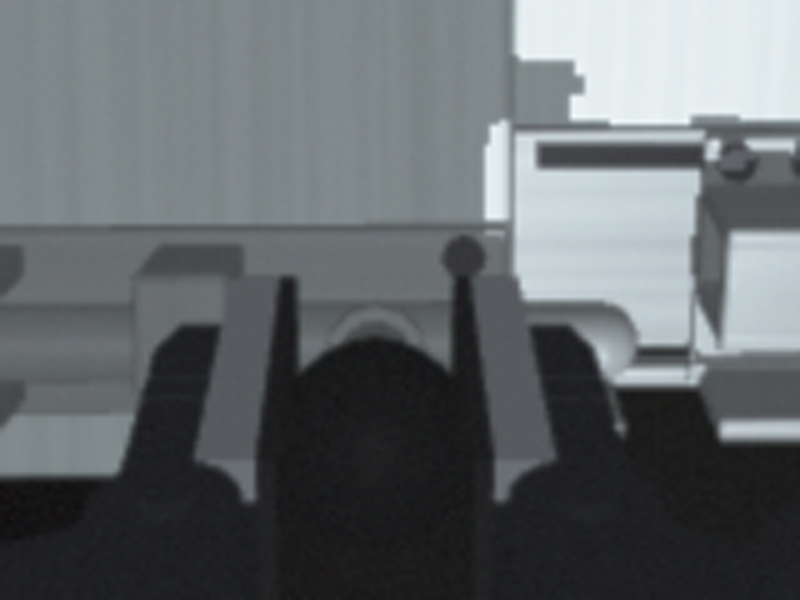

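The opening is the same, 16.5 mm, so the grasp is simply centred with soft pads. Now I'll close the lid along its arc.

Emit:
{"name": "send_rows", "arguments": {
  "increments": [
    [[-0.055,0,0.091,0,0,0],[-0.055,0,0.091,0,0,0],[-0.055,0,0.091,0,0,0],[-0.045,0,0.089,0,0,0],[-0.045,0,0.089,0,0,0],[-0.045,0,0.089,0,0,0]]
  ]
}}

```text
clock: 6.2
eef_pos: [0.5382, -0.1078, 0.1773]
tool_rot: [1.0, 0.024, 0.001, 0.0]
ft_force: [5.2, -0.3, 0.3]
grip_width: 0.0165
```

Emit:
{"name": "send_rows", "arguments": {
  "increments": [
    [[-0.035,0,0.08,0,0,0],[-0.035,0,0.08,0,0,0],[0,0,0,0,0,0]]
  ]
}}

```text
clock: 6.58
eef_pos: [0.534, -0.108, 0.1693]
tool_rot: [1.0, 0.024, 0.0, 0.0]
ft_force: [4.8, -0.2, 0.2]
grip_width: 0.0162
```

Emit:
{"name": "send_rows", "arguments": {
  "increments": [
    [[-0.005,0,0.04,0,0,0],[-0.005,0,0.04,0,0,0],[-0.005,0,0.03,0,0,0],[0,0,0,0,0,0]]
  ]
}}

```text
clock: 7.08
eef_pos: [0.5346, -0.108, 0.1659]
tool_rot: [1.0, 0.024, 0.002, 0.0]
ft_force: [4.4, 0.7, 7.6]
grip_width: 0.0165
```

```bash
python3 snap.py w6 180 200 380 320 4; python3 -c "
from workcell import *
print(get_obs())"
```

```text
[ 0.53455985 -0.10803875  0.16589221] [9.99699442e-01 2.44193021e-02 2.16228826e-03 2.20382895e-04] 0.001178262896045419
{'clock': 7.125, 'joint_pos': array([-1.99721416e-01,  3.67855578e-01, -1.34644635e-02,  1.18519271e+00,
        5.48828008e-04,  2.89308331e+00]), 'joint_vel': array([ 6.47461797e-04,  6.37394790e-04,  3.65336016e-04, -1.01561094e-03,
       -3.83968038e-05, -1.48233274e-03]), 'tau': array([ -0.69239069, -37.27897882,  19.07103539,   1.51156615,
        -0.49234539,  -0.04896662]), 'eef_pos': array([ 0.53455473, -0.10803911,  0.16586968]), 'tool_rot': array([9.99700137e-01, 2.43920735e-02, 2.14920827e-03, 2.08448229e-04]), 'ft_force': array([4.22345453, 0.3285243 , 8.76914559]), 'ft_torque': array([ 0.23750635, -0.93492031, -0.06725461]), 'grip_width': 0.016666278118885713}
```

View pics/w6c.png

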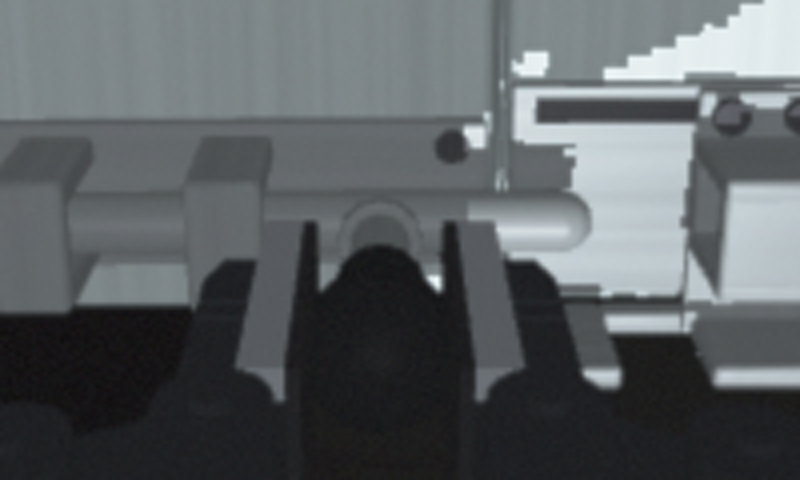

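Emit:
{"name": "send_rows", "arguments": {
  "increments": [
    [[0,0,0.04,0,0,0],[0,0,0.04,0,0,0],[0,0,0.04,0,0,0],[0,0,0,0,0,0]]
  ]
}}

```text
clock: 7.62
eef_pos: [0.537, -0.1083, 0.1629]
tool_rot: [1.0, 0.024, 0.006, 0.001]
ft_force: [4.0, 0.5, 18.5]
grip_width: 0.0164
```

Emit:
{"name": "send_rows", "arguments": {
  "increments": [
    [[0,0,0.02,0,0,0],[0,0,0.02,0,0,0],[0,0,0,0,0,0]]
  ]
}}

```text
clock: 8.0
eef_pos: [0.5383, -0.1085, 0.1626]
tool_rot: [1.0, 0.024, 0.007, 0.001]
ft_force: [4.3, 1.7, 24.2]
grip_width: 0.0164
```

Emit:
{"name": "send_rows", "arguments": {
  "increments": [
    [[-0.04,0,0,0,0,0],[-0.04,0,0,0,0,0],[0,0,0,0,0,0]]
  ]
}}

```text
clock: 8.38
eef_pos: [0.5351, -0.1088, 0.1631]
tool_rot: [1.0, 0.025, 0.009, 0.001]
ft_force: [4.4, 1.4, 25.1]
grip_width: 0.0162
```

```bash
python3 snap.py w7 180 200 380 320 4
python3 - <<'E'
from workcell import *
from h import *
s=camera("scene");c=s["color"][:,:,::-1];np.savez("s7.npz",**s)
cv2.imwrite("pics/s7.png",cv2.resize(c[140:280,220:400],None,fx=4,fy=4,interpolation=cv2.INTER_CUBIC))
a=dict(np.load("w7.npz"))
R=[world(a,u,v) for u in range(0,400,4) for v in range(4,200,4)]
R=np.array(R);R=R[(R[:,2]>.10)&(R[:,2]<.125)]
L=R[R[:,1]>-.10]
A=np.c_[L[:,:2],np.ones(len(L))];print("lid",np.linalg.lstsq(A,L[:,2],rcond=None)[0],len(L))
L=R[R[:,1]<-.15];A=np.c_[L[:,:2],np.ones(len(L))];print("deck",np.linalg.lstsq(A,L[:,2],rcond=None)[0],len(L))
E
```

```text
[ 0.5351449  -0.10881997  0.16305931] [0.99966284 0.02450073 0.00850469 0.00125738] 0.002862855704229116
lid [0.00785417 0.0005634  0.10688905] 3276
deck [ 0.00625866 -0.01585573  0.10451506] 564
```

View pics/s7.png

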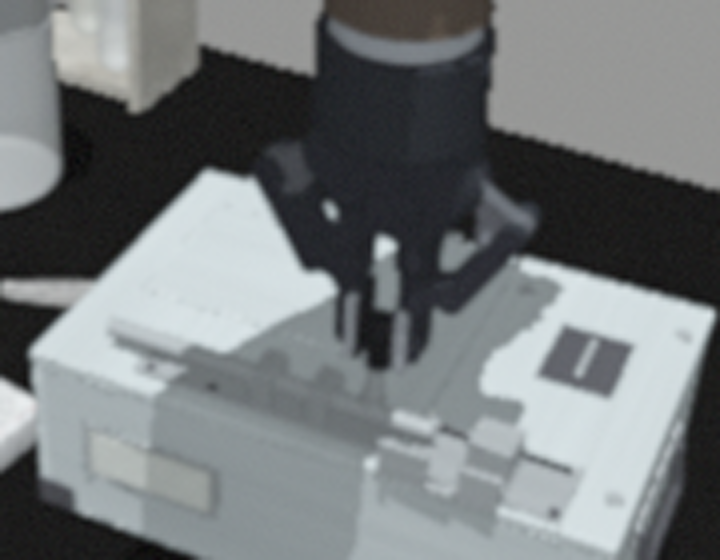

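View pics/w7c.png

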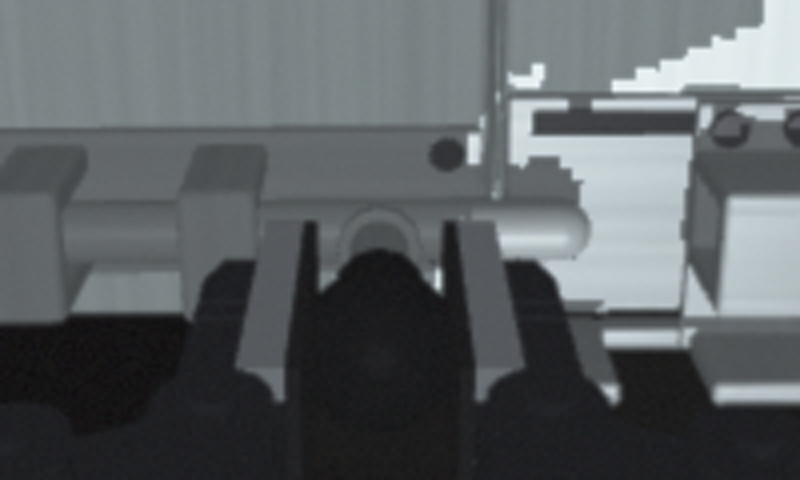

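The lid sits flush in the scene view, and its plane slope is 0.008 against 0.006 for the deck, so it's shut under 25 N. The nose is at crop (588,228) and the tunnel mouth starts at crop column 690. Next I'll slide in small rows.

Emit:
{"name": "send_rows", "arguments": {
  "increments": [
    [[0,0.05,0,0,0,0],[0,0.06,0,0,0,0],[0,0.06,0,0,0,0],[0,0.06,0,0,0,0],[0,0.06,0,0,0,0]]
  ]
}}

```text
clock: 9.1
eef_pos: [0.5359, -0.1234, 0.1631]
tool_rot: [1.0, 0.025, 0.008, 0.001]
ft_force: [5.9, 1.3, 24.4]
grip_width: 0.0166
```

```bash
python3 snap.py w8 180 200 380 320 4
```

```text
[ 0.53593052 -0.12342254  0.16306438] [0.99966112 0.02456638 0.00849923 0.00137595] 0.04268040971217735
```

View pics/w8c.png

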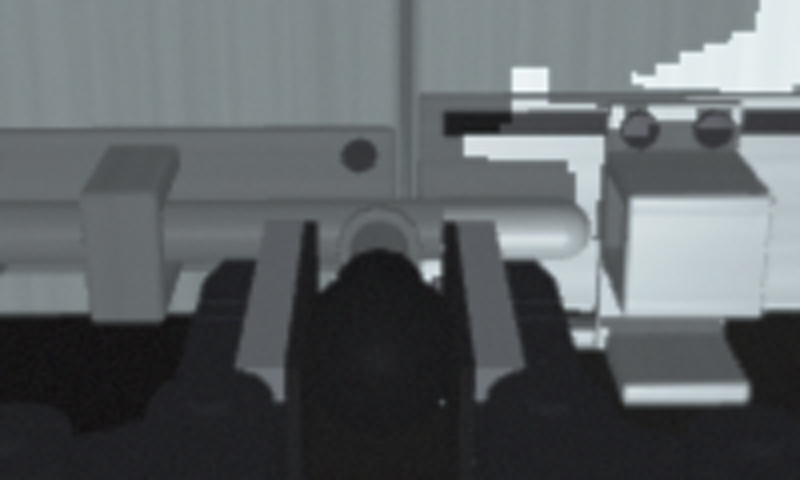

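The bolt has moved about 14.6 mm, and its nose at (588,230) is just before the mouth at column 605. I'll take shorter steps for the entry.

Emit:
{"name": "send_rows", "arguments": {
  "increments": [
    [[0,0.04,0,0,0,0],[0,0.04,0,0,0,0],[0,0.04,0,0,0,0]]
  ]
}}

```text
clock: 9.52
eef_pos: [0.5363, -0.1295, 0.1631]
tool_rot: [1.0, 0.025, 0.009, 0.002]
ft_force: [5.6, 1.6, 24.4]
grip_width: 0.0165
```

Emit:
{"name": "send_rows", "arguments": {
  "increments": [
    [[0,0.04,0,0,0,0],[0,0.04,0,0,0,0],[0,0.04,0,0,0,0]]
  ]
}}

```text
clock: 9.9
eef_pos: [0.5365, -0.1355, 0.163]
tool_rot: [1.0, 0.025, 0.008, 0.002]
ft_force: [6.0, 1.1, 24.6]
grip_width: 0.0166
```

```bash
python3 snap.py w9 180 200 380 320 4
```

```text
[ 0.53654637 -0.13545457  0.16304657] [0.99966125 0.02455339 0.00849807 0.0015187 ] 0.02767144945814489
```

View pics/w9c.png

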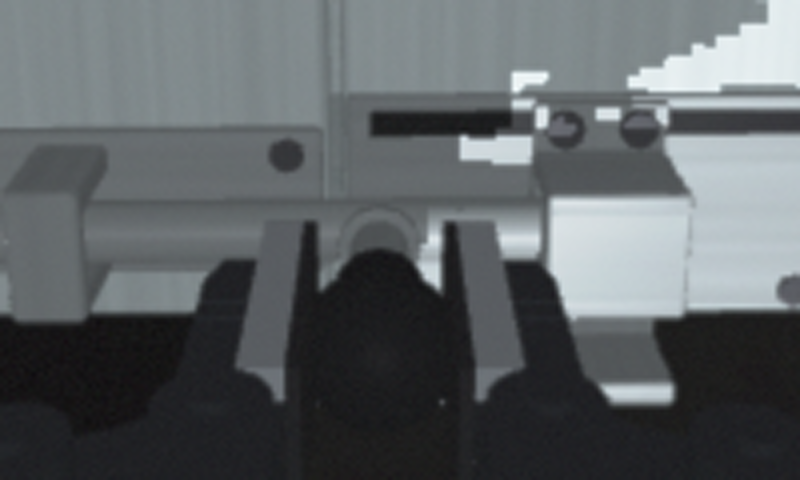

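The nose is in the tunnel with no added force. I'll continue to 12 mm more, then feel for the end.

Emit:
{"name": "send_rows", "arguments": {
  "increments": [
    [[0,0.05,0,0,0,0],[0,0.05,0,0,0,0],[0,0.05,0,0,0,0],[0,0.05,0,0,0,0],[0,0.04,0,0,0,0]]
  ]
}}

```text
clock: 10.58
eef_pos: [0.5371, -0.1475, 0.1631]
tool_rot: [1.0, 0.025, 0.008, 0.002]
ft_force: [5.4, 1.5, 24.6]
grip_width: 0.0165
```

Emit:
{"name": "send_rows", "arguments": {
  "increments": [
    [[0,0.02,0,0,0,0],[0,0.02,0,0,0,0],[0,0.02,0,0,0,0]]
  ]
}}

```text
clock: 10.95
eef_pos: [0.5372, -0.1505, 0.1631]
tool_rot: [1.0, 0.025, 0.008, 0.002]
ft_force: [5.6, 1.3, 25.1]
grip_width: 0.0166
```

```bash
python3 snap.py w10 180 200 380 320 4
```

```text
[ 0.53720037 -0.1504825   0.16308259] [0.99965963 0.02463028 0.00843959 0.00165952] 0.014200389792387145
```

View pics/w10c.png

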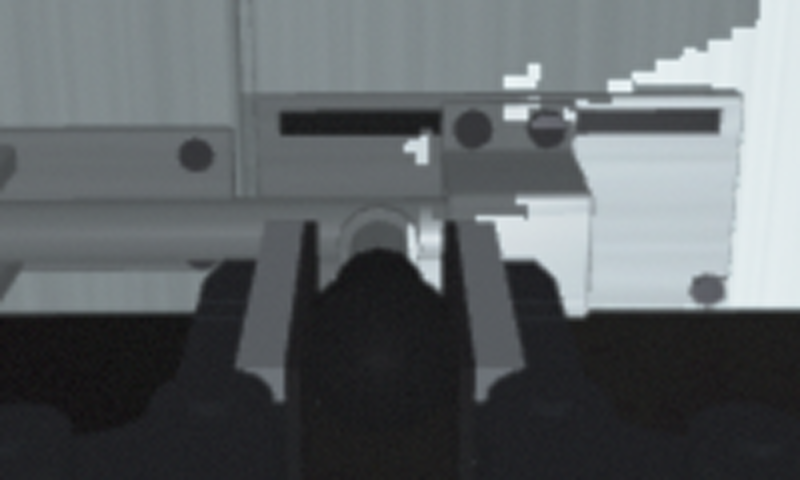

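The stem edge at crop column 408 is near the mouth at about 440, so 4–6 mm remain. I'll go on in fine steps and watch fy.

Emit:
{"name": "send_rows", "arguments": {
  "increments": [
    [[0,0.02,0,0,0,0],[0,0.02,0,0,0,0]]
  ]
}}

```text
clock: 11.25
eef_pos: [0.5373, -0.1525, 0.1631]
tool_rot: [1.0, 0.025, 0.008, 0.002]
ft_force: [6.6, 1.1, 24.4]
grip_width: 0.0162
```

Emit:
{"name": "send_rows", "arguments": {
  "increments": [
    [[0,0.01,0,0,0,0],[0,0.01,0,0,0,0]]
  ]
}}

```text
clock: 11.5
eef_pos: [0.5373, -0.1535, 0.1631]
tool_rot: [1.0, 0.025, 0.008, 0.002]
ft_force: [5.9, 0.4, 23.7]
grip_width: 0.0161
```

Emit:
{"name": "send_rows", "arguments": {
  "increments": [
    [[0,0.01,0,0,0,0],[0,0.01,0,0,0,0]]
  ]
}}

```text
clock: 11.75
eef_pos: [0.5374, -0.1545, 0.1631]
tool_rot: [1.0, 0.025, 0.008, 0.002]
ft_force: [6.1, 2.1, 23.9]
grip_width: 0.0166
```

Emit:
{"name": "send_rows", "arguments": {
  "increments": [
    [[0,0.01,0,0,0,0],[0,0.01,0,0,0,0]]
  ]
}}

```text
clock: 12.0
eef_pos: [0.5374, -0.1555, 0.1631]
tool_rot: [1.0, 0.025, 0.008, 0.002]
ft_force: [6.1, 0.7, 24.2]
grip_width: 0.0166
```

Emit:
{"name": "send_rows", "arguments": {
  "increments": [
    [[0,0.01,0,0,0,0],[0,0.01,0,0,0,0]]
  ]
}}

```text
clock: 12.25
eef_pos: [0.5374, -0.1565, 0.1631]
tool_rot: [1.0, 0.025, 0.008, 0.002]
ft_force: [5.3, 1.1, 24.4]
grip_width: 0.0166
```

Emit:
{"name": "send_rows", "arguments": {
  "increments": [
    [[0,0.01,0,0,0,0],[0,0.01,0,0,0,0]]
  ]
}}

```text
clock: 12.5
eef_pos: [0.5374, -0.1567, 0.163]
tool_rot: [1.0, 0.025, 0.008, 0.001]
ft_force: [5.6, 4.2, 24.4]
grip_width: 0.0165
```

```bash
python3 snap.py w11 180 200 380 320 4
```

```text
[ 0.53744822 -0.15670959  0.16304714] [9.99655120e-01 2.48761507e-02 8.36886609e-03 8.82880585e-04] 0.008500180983582375
```

View pics/w11c.png

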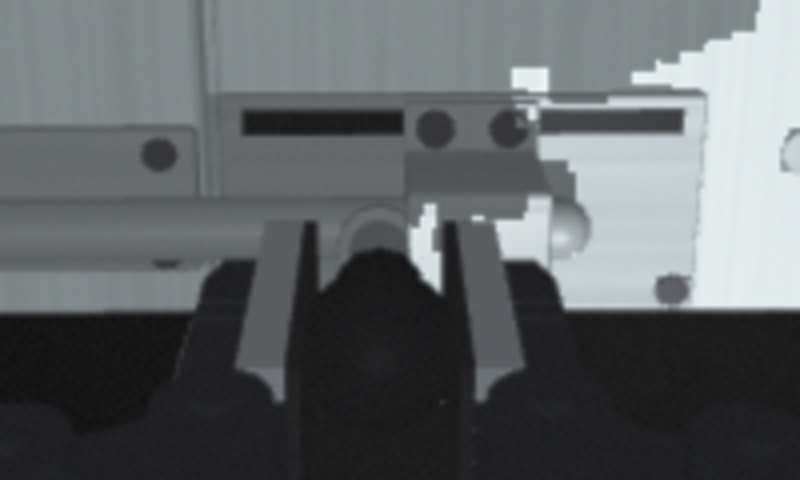

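The end stop is felt: y stopped at -0.1567, fy rose to 4 N, and the nose shows beyond the tunnel at (570,230). Travel is 48 mm. I'll ease the press and start swinging the handle towards the robot.

Emit:
{"name": "send_rows", "arguments": {
  "increments": [
    [[0,0,-0.04,0,0,0],[-0.04,0,-0.04,0,0,0],[-0.04,0,-0.02,0,0,0],[-0.04,0,-0.01,0,0,0]]
  ]
}}

```text
clock: 13.05
eef_pos: [0.5257, -0.157, 0.1629]
tool_rot: [1.0, 0.024, 0.001, 0.0]
ft_force: [2.3, 1.2, 6.8]
grip_width: 0.0168
```

Emit:
{"name": "send_rows", "arguments": {
  "increments": [
    [[-0.08,0,0.02,0,0,0],[-0.08,0,0.02,0,0,0],[-0.08,0,0.02,0,0,0],[0,0,0,0,0,0]]
  ]
}}

```text
clock: 13.55
eef_pos: [0.5117, -0.1572, 0.1572]
tool_rot: [1.0, 0.024, -0.002, -0.0]
ft_force: [0.6, 0.7, -0.2]
grip_width: 0.0001
```

Emit:
{"name": "send_rows", "arguments": {
  "increments": [
    [[-0.08,0,0.05,0,0,0],[-0.08,0,0.05,0,0,0],[-0.08,0,0.05,0,0,0],[0,0,0,0,0,0]]
  ]
}}

```text
clock: 14.05
eef_pos: [0.5009, -0.1581, 0.1505]
tool_rot: [1.0, 0.024, -0.0, -0.0]
ft_force: [0.6, -0.5, 0.2]
grip_width: -0.0001
```

```bash
python3 snap.py w12 180 180 380 320 4
python3 - <<'E'
from workcell import *
from h import *
s=camera("scene");c=s["color"][:,:,::-1]
cv2.imwrite("pics/s12.png",cv2.resize(c[140:280,220:400],None,fx=4,fy=4,interpolation=cv2.INTER_CUBIC))
E
```

```text
[ 0.50091877 -0.15805182  0.15045849] [ 9.99706177e-01  2.42346118e-02 -4.68961328e-04 -1.55690142e-04] 0.015401212866651953
```

View pics/w12c.png

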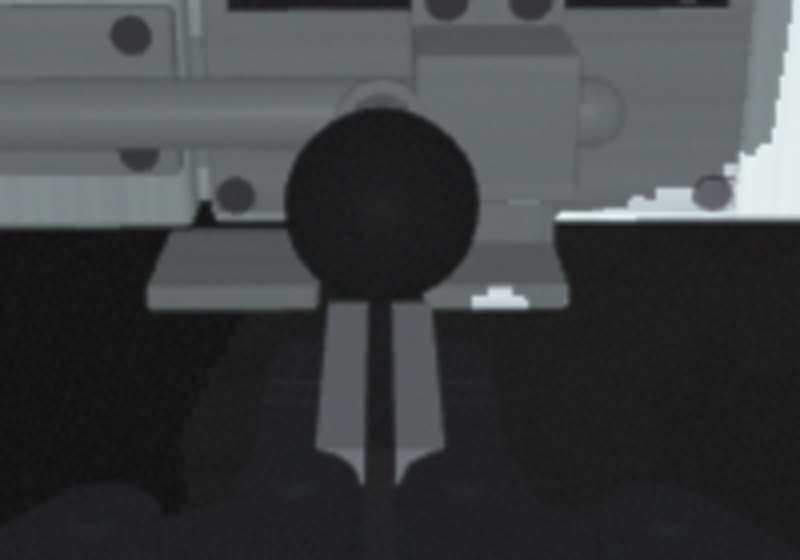

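View pics/s12.png

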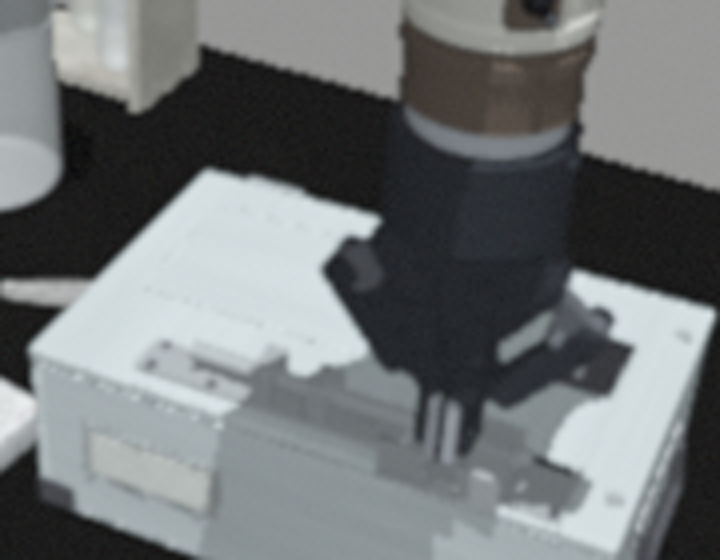

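The ball slipped out of the pads; the opening is now 0. The handle is still near upright, with the knob at crop (382,205), and the lid and bolt are held. The fingers stand closed in front of the knob. I'll locate the knob, go behind it and draw it forward with closed fingers.

Run:
```python
from h import *
a=dict(np.load("w12.npz"))
u,v=180+382/4,180+205/4
print(world(a,u,v,.17),world(a,u,v))
for n,x,y,z in (("notch l",320,300,.133),("notch r",425,300,.133),("bolt",250,110,.130),("stemfoot",380,88,.13)):print(n,world(a,180+x/4,180+y/4,z).round(4))
```

```text
[ 0.53412757 -0.15674219  0.17      ] [ 0.53784621 -0.1565311   0.17937809]
notch l [ 0.5047 -0.1496  0.133 ]
notch r [ 0.5055 -0.1643  0.133 ]
bolt [ 0.5312 -0.1391  0.13  ]
stemfoot [ 0.5352 -0.1565  0.13  ]
```

Emit:
{"name": "send_rows", "arguments": {
  "increments": [
    [[0,0,-0.4,0,0,0],[0,0,-0.5,0,0,0],[0,0,-0.1,0,0,0]]
  ]
}}

```text
clock: 14.52
eef_pos: [0.5029, -0.1585, 0.2026]
tool_rot: [1.0, 0.024, 0.002, 0.001]
ft_force: [1.7, -0.3, 0.3]
grip_width: 0.0002
```

Emit:
{"name": "send_rows", "arguments": {
  "increments": [
    [[0.4,0.01,0,0,0,0],[0.4,0.01,0,0,0,0],[0.38,0.01,0,0,0,0],[0,0,0.2,0,0,0],[0,0,0.25,0,0,0],[0,0,0.18,0,0,0],[0,0,0,0,0,0]]
  ]
}}

```text
clock: 15.4
eef_pos: [0.5592, -0.1566, 0.168]
tool_rot: [1.0, 0.024, -0.001, -0.0]
ft_force: [0.4, 0.7, 1.2]
grip_width: -0.0
```

Emit:
{"name": "send_rows", "arguments": {
  "increments": [
    [[-0.08,0,0,0,0,0],[-0.08,0,0,0,0,0],[-0.08,0,0.01,0,0,0],[-0.08,0,0.02,0,0,0],[-0.08,0,0.02,0,0,0]]
  ]
}}

```text
clock: 16.02
eef_pos: [0.5403, -0.1578, 0.1669]
tool_rot: [1.0, 0.024, 0.0, 0.0]
ft_force: [2.1, 0.1, 0.6]
grip_width: 0.0003
```

```bash
python3 snap.py w13 180 180 380 320 4
```

```text
[ 0.54032994 -0.15775371  0.16689542] [9.99704341e-01 2.43148678e-02 1.22265994e-04 4.39731306e-05] 0.1047737362536335
```

View pics/w13.png

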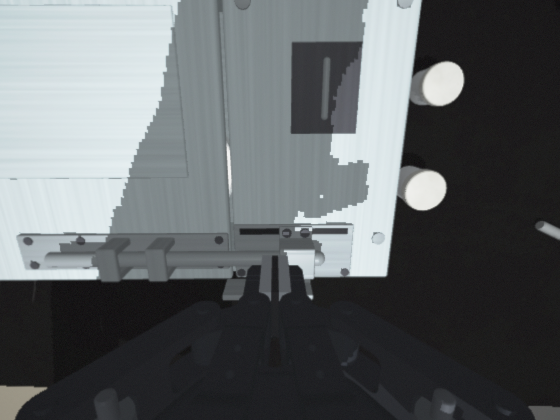

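Emit:
{"name": "send_rows", "arguments": {
  "increments": [
    [[-0.08,0,0.02,0,0,0],[-0.08,0,0.03,0,0,0],[-0.08,0,0.04,0,0,0],[-0.08,0,0.04,0,0,0],[-0.08,0,0.04,0,0,0],[0,0,0,0,0,0]]
  ]
}}

```text
clock: 16.82
eef_pos: [0.5199, -0.1587, 0.158]
tool_rot: [1.0, 0.024, -0.001, -0.0]
ft_force: [-0.7, -0.8, -0.1]
grip_width: 0.0003
```

Emit:
{"name": "send_rows", "arguments": {
  "increments": [
    [[0.1,0,0,0,0,0],[0.3,0,0,0,0,0],[0,0,-0.5,0,0,0],[0,0,-0.5,0,0,0],[-0.5,0,0,0,0,0],[-0.7,0,0,0,0,0],[0,0,0,0,0,0],[0,0,0,0,0,0]]
  ]
}}

```text
clock: 17.82
eef_pos: [0.4813, -0.1607, 0.2085]
tool_rot: [1.0, 0.024, 0.0, 0.0]
ft_force: [0.4, -0.0, -0.2]
grip_width: 0.0
```

```bash
python3 snap.py w14 180 180 380 320 4
```

```text
[ 0.48131578 -0.16071529  0.20853314] [9.99703241e-01 2.43559458e-02 4.55294639e-04 9.86684034e-05] 0.01578789837150223
```

View pics/w14.png

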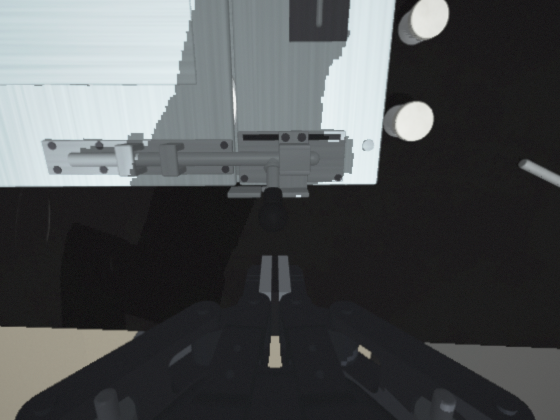

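The handle has swung forward through the notch, with the knob at (273,212). Checking how far.

Run:
```python
from h import *
a=dict(np.load("w14.npz"))
for u,v in((273,212),(273,206),(273,195),(273,188),(273,165)):print(u,v,world(a,u,v).round(4))
```

```text
273 212 [ 0.5019 -0.1586  0.1631]
273 206 [ 0.5049 -0.1585  0.1602]
273 195 [ 0.5105 -0.1582  0.1535]
273 188 [ 0.514  -0.158   0.1487]
273 165 [ 0.5275 -0.1573  0.1366]
```

View pics/w14c.png

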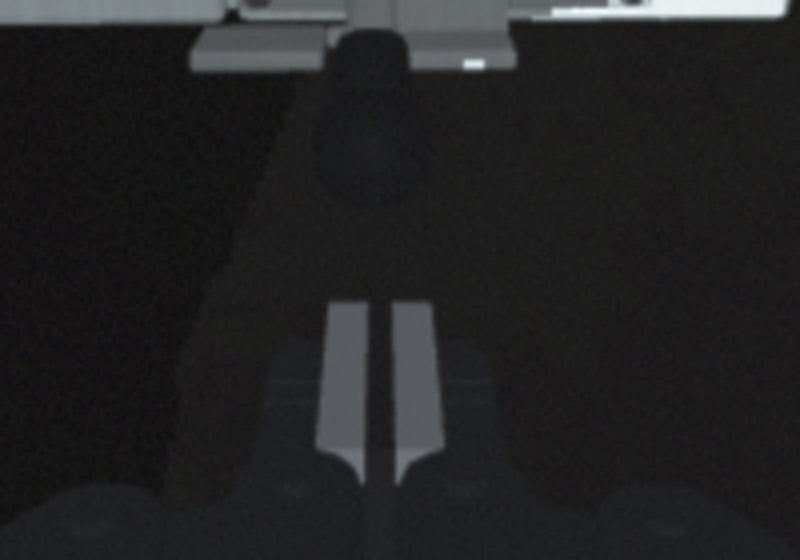

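The knob is at about (0.499, -0.158, 0.157), so the turn is about 0.78, with the stem inside the notch gap. I'll now press down from above with closed fingertips.

Emit:
{"name": "send_rows", "arguments": {
  "increments": [
    [[0.17,-0.02,0.2,0,0,0],[0,0,0.4,0,0,0],[0,0,0.1,0,0,0],[0,0,0.06,0,0,0],[0,0,0,0,0,0]]
  ]
}}

```text
clock: 18.5
eef_pos: [0.4897, -0.1592, 0.1704]
tool_rot: [1.0, 0.024, 0.0, -0.0]
ft_force: [0.4, 0.1, 1.0]
grip_width: 0.0003
```

Emit:
{"name": "send_rows", "arguments": {
  "increments": [
    [[0,0,0.06,0,0,0],[0,0,0.06,0,0,0],[0,0,0.06,0,0,0]]
  ]
}}

```text
clock: 18.88
eef_pos: [0.4891, -0.1593, 0.1613]
tool_rot: [1.0, 0.024, 0.0, 0.0]
ft_force: [-1.3, -0.3, 1.4]
grip_width: 0.0002
```

Emit:
{"name": "send_rows", "arguments": {
  "increments": [
    [[0,0,0.06,0,0,0],[0,0,0.06,0,0,0]]
  ]
}}

```text
clock: 19.12
eef_pos: [0.4891, -0.1592, 0.1551]
tool_rot: [1.0, 0.024, 0.0, -0.0]
ft_force: [-0.7, 0.1, 1.0]
grip_width: 0.0002
```

Emit:
{"name": "send_rows", "arguments": {
  "increments": [
    [[0,0,0.05,0,0,0],[0,0,0.05,0,0,0],[0,0,0.04,0,0,0]]
  ]
}}

```text
clock: 19.5
eef_pos: [0.4891, -0.1592, 0.1481]
tool_rot: [1.0, 0.024, -0.0, -0.0]
ft_force: [-1.3, -0.2, 1.4]
grip_width: 0.0003
```

Emit:
{"name": "send_rows", "arguments": {
  "increments": [
    [[0,0,0.04,0,0,0],[0,0,0.02,0,0,0],[0,0,0.02,0,0,0]]
  ]
}}

```text
clock: 19.88
eef_pos: [0.4891, -0.1592, 0.1443]
tool_rot: [1.0, 0.024, 0.0, -0.0]
ft_force: [0.2, 0.1, 0.8]
grip_width: -0.0002
```

Emit:
{"name": "send_rows", "arguments": {
  "increments": [
    [[0,0,0.02,0,0,0],[0,0,0.02,0,0,0]]
  ]
}}

```text
clock: 20.12
eef_pos: [0.4891, -0.1592, 0.1424]
tool_rot: [1.0, 0.024, 0.0, 0.0]
ft_force: [-2.3, -0.4, 5.3]
grip_width: 0.0006
```

The stop is felt at 5 N with the tip at z 0.134, which puts the knob level. I'll lift off and look.

Emit:
{"name": "send_rows", "arguments": {
  "increments": [
    [[0,0,-0.1,0,0,0],[0,0,-0.5,0,0,0],[0,0,-0.8,0,0,0],[-0.5,0,-0.8,0,0,0],[-0.5,0,0,0,0,0],[0,0,0,0,0,0],[0,0,0,0,0,0]]
  ]
}}

```text
clock: 21.0
eef_pos: [0.4397, -0.1617, 0.2522]
tool_rot: [1.0, 0.024, 0.0, -0.0]
ft_force: [0.1, 0.3, -0.3]
grip_width: -0.0001
```

```bash
python3 snap.py w15 200 60 400 200 4
python3 - <<'E'
from workcell import *
from h import *
s=camera("scene");c=s["color"][:,:,::-1]
cv2.imwrite("pics/s15.png",cv2.resize(c[170:310,220:420],None,fx=4,fy=4,interpolation=cv2.INTER_CUBIC))
print(get_obs()["ft_force"])
E
```

```text
[ 0.43965656 -0.16167231  0.25222669] [ 9.99703101e-01  2.43644482e-02  2.89477467e-04 -1.02684456e-05] 0.01677596679355987
[ 0.44670719 -0.30575726  0.57947091]
```

View pics/s15.png

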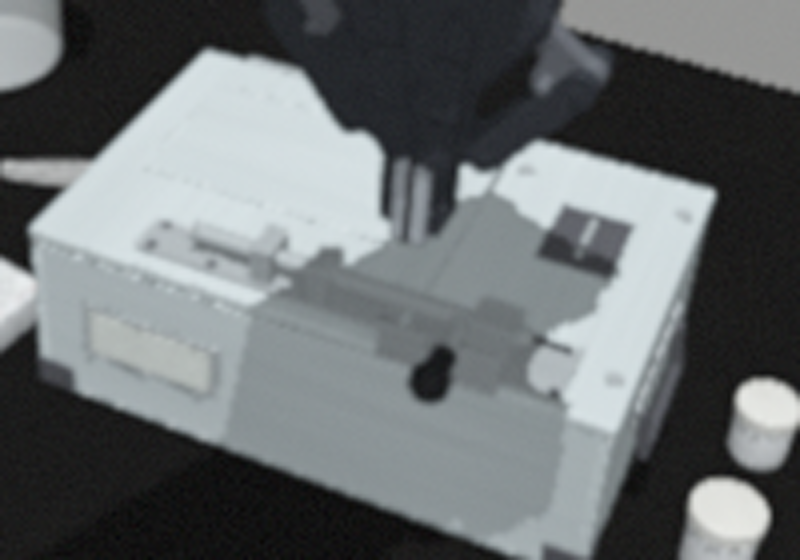

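View pics/w15.png

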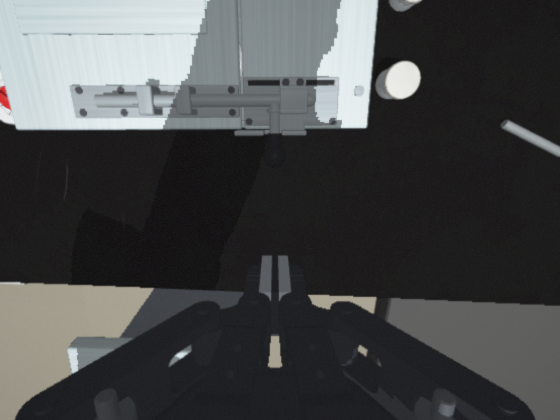

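Run:
```python
from h import *
a=dict(np.load("w15.npz"))
for u,v in((275,155),(275,150),(275,145),(275,138),(275,132),(275,120)):print(u,v,world(a,u,v).round(4))
```

```text
275 155 [ 0.4871 -0.1596  0.1339]
275 150 [ 0.4911 -0.1594  0.1327]
275 145 [ 0.4949 -0.1592  0.1301]
275 138 [ 0.5007 -0.1589  0.1312]
275 132 [ 0.5055 -0.1587  0.1301]
275 120 [ 0.515  -0.1582  0.129 ]
```

The handle lies level in the notch: the stem top runs at about z 0.130 and the knob top is at 0.134. The lid is flush and the robot is clear. Handing in.

```bash
python3 -c "
from workcell import *
print(job_done())"
```

```text
the job is handed in; nothing more can be done
None
```

The chest is shut and bolted, and I handed the job in after about 21 s of robot time; no verdict is reported.

- **Lid:** I pressed it shut by the pinched knob with about 25 N. The depth image then showed it level with the deck.
- **Bolt:** I slid it across about 48 mm (45–47 expected from the pictures), keeping the lid pressed down. I stopped when the end of its run showed as a rise of about 3 N, to 4 N.
- **Handle:** It is down in the keeper's notch. I felt the stop at 5 N. Afterwards the knob top measured about 134 mm high, which means the handle is level, at roughly 1.55–1.6 rad.

**What went wrong:** the knob slipped out of the fingers when I started to turn it. I drew the handle forward with closed fingers from behind, then pushed it down from above.

**Last checks:** the pictures showed the lid still flush, the bolt in the keeper and the gripper well clear. The robot touched only the bolt's knob. I saw no sign that the pots, timer or forceps had moved, but I did not measure them again.

**Disagreement:** positions from the chest's edges suggested the bolt started about 8 mm along its travel rather than at 0. I relied on the knob-to-notch distance and on feel instead.

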